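# Fish the dropped ring out from between two instrument cases

### The job

A small metal ring has fallen to the back of the narrow gap between the two instrument cases. Take the bent rod from its rest, feel its tip into the ring's hole and draw the ring out along the gap, leaving it lying flat on the bench a few centimetres in front of the gap, then lay the rod back in its rest. Touch the ring with the rod only, press only lightly on cases, ring and bench, and leave the other things where they are.

Things in the scene. Friction and masses are not known exactly. Their poses are not given: they have to be found in the camera images.
- cases: Two instrument cases (off-white at y 15 to 135 mm, grey at y -15 to -175), fixed, 80 mm high, 200 mm deep, a 30 mm gap between them. Origin: on the bench at the middle of the gap's mouth, level with the front faces. x runs into the gap, y left, z up. Upright side walls at y = +-15 mm, open above and in front, bench as floor; knobs stand 8 mm out in front. Delicate: push with less than 12 N
- gap_end (a point): Middle of the foot of the upright face that closes the gap at the back, 100 mm in from the mouth: a black block 45 mm high across the gap. Same axes as the cases
- ring: Dropped aluminium ring, about 30 g, lying flat: outside 22 mm, through hole 10 mm, height 10 mm. Origin: centre of its underside. It starts on the bench at the back of the gap, 12.5 to 15.5 mm in front of the closing block, so that the rod cannot get behind it and has to go down into its hole. It bears less than 12 N
- rod: L-shaped rod, 0.13 kg: square wooden handle 130 x 14 x 14 mm along x, level; from its +x end sticks a 6 mm steel wire that turns down at x = 80 mm. Origin: centre of the handle, z up; grip it there from above across its 14 mm. Wire's lowest point 115 mm below the origin
- rod_bend (a point): The bend of the rod's wire, 80 mm along x from the handle's centre, rod's axes. From here the wire runs straight down, but it was bent by hand and leans: its flat-ended tip lies up to 12 mm off in the rod's x and up to 8 mm off in y, different each time, unmeasured, unchanged by light loads. Locate it by touch, for example on the gap's side walls and closing block above the ring
- rest: Fixed rod rest: base 130 x 70 x 12 mm, two forks 12 mm thick at x = -45 and +45 mm, flared prongs up to 147 mm high. Origin: centre of the underside, x along the handle. The rod starts and ends lying in both forks, its origin 135 mm above this one, wire hanging beyond the +x end with the tip 20 mm over the bench; about 1 mm of play sideways
- table: The dark bench top, its surface at z = 0 (origin on the surface, 550 mm ahead of the robot). It must not be pressed with the rod with more than 12 N
- driver: bystander: screwdriver 150 mm long lying along x, handle at -x. Origin under its middle
- vial: bystander: small jar, 28 mm diameter, 50 mm high, standing on the off-white case. Origin: centre of the underside
- dish: bystander: shallow glass dish, 64 mm diameter, 16 mm high. Origin: centre of the underside
- beaker: bystander: glass beaker, 60 mm diameter, 70 mm high. Origin: centre of the underside
- pen: bystander: black pen 120 mm long, 12 mm diameter, lying along x. Origin under its middle
- reagent: bystander: white jar 60 mm diameter, 120 mm high. Origin: centre of the underside
- slidebox: bystander: grey box 80 x 50 x 30 mm lying on the grey case. Origin: centre of the underside
Not all that is in view belongs to the job. Of the things like the rod, leave any that is yellow; of the rest the larger one is meant. What is shaped like the rest but turquoise is not meant.

How it is judged:
By the outcome, as a careful person would: the job done as asked, in the order asked, and still so for the second after the job is handed in, with the robot touching nothing.
It also fails if it takes over 61 s, if anything falls off the work surface, if the arm or the gripper's body presses on something with over 40 N, if the wrist force passes 120 N, or if a joint passes its speed limit or range.

### The arm

A 6-joint arm with a two-finger parallel gripper is mounted at the origin on the work surface. World frame = base frame: x ahead of the robot, y to its left, z up, the work surface at z = 0. Lengths are in mm, angles in degrees, forces in N, time in s.
With the tool pointing down it reaches from about 350 to 850 mm from the base axis. Payload 8.1 kg.
Tool frame: the origin (TCP) lies between the finger pads; the fingertips stand 22 mm ahead of it and the grasp point (between the pads) lies 3 mm ahead of it; z points along the fingers, y is the direction in which the jaws open and shut (so a half turn about z gives the same grasp; the last joint's range is limited). The gripper opens to 85 mm and grips with 20 to 120 N. Pads are 22 mm wide; open, the fingers measure 114 mm over their backs; the gripper's body (76 mm by 85 mm) begins 54 mm behind the grasp point. The pads swing forward as they close: fully open they stand 13 mm farther back than shut.
Start: joints at [-76.455, 7.471, 85.268, -0, 87.261, -4.893], TCP at [189.785, -569.198, 218.292] pointing down, gripper open.
Joint ranges: [-169.43, 169.43], [-51.17, 129.36], [1.28, 143.12], [-76.62, 256.62], [0, 156.53], [-152.29, 152.29]. Speed limits (degrees/s): [136.94, 136.94, 159.86, 180, 180, 180].

### API

Orientations are given as [roll, pitch, yaw] about the fixed x, y, z axes, in that order (R = Rz(yaw) Ry(pitch) Rx(roll)).
In Python, from bench import r gives the robot as it stands.
- The arm moves only by the tool drive_tool, never from a script. Its argument "moves" is a list of rows, each a list of 2 entries, a list of its own where there are three numbers: the shift along the world's x, y, z in mm, then the turn about the world's z in degrees. A call has exactly 8 rows; each row is the pose to reach, as a shift and turn from the pose commanded when the call began; what a row does not reach only later rows make up. A row lasts 1/12 s, in which the tool goes at most 41.7 mm and 7.16 degrees, less where a joint would pass 70% of its speed; a pose out of reach is approached as far as the arm can. A call with a gripper value outside its range is refused whole. "fingers" is the finger opening in mm, from 0 to 85.4, set as the call begins (left out, the last holds). The fingers move at their own pace and stop on an object; "squeeze" is the grip in N (left out, the last holds). Time passes only in rows, so rows that repeat a pose let the fingers close, or fill a call up. It gives the time, the measured TCP pose, the force and the opening at its end, in the units of the state.
- r.sense(): the state, without advancing time (a new reading comes with each control period).
- r.snapshot(name): name is "scene" or "top"; returns a dict with "pixels" (384x512x3 uint8, red, green, blue), "camera_matrix" (3x3 intrinsics, pixels), "k1" (the pictures are not rectified: a ray, as slopes to the right and down, at radius r is drawn at 1 + k1 r^2 times it, then the intrinsics apply), "xyz" and "orientation" of the camera in the world. Camera axes: x right, y down, z forward; pixel columns grow to the right and rows downward; lengths in mm; the calibration is good to about 2 mm. A picture is of the moment at which its call begins. There is no depth.
- r.hand_in(): hands the job in, once; it reports no verdict.
The state is a dict: "time": time; "joint_pos": joint angles; "qd": joint speeds; "joint_efforts": joint torques, N m; "tool_pos": TCP position; "tcp_rot": TCP orientation; "ft_force": force on the tool from outside, world axes, zero at the start; "wrist_torque": the same for the moment, N m; "finger_gap": finger opening in mm.
Only numpy, scipy, OpenCV 4.12 (cv2) and the standard library are available. Lean on these libraries where they do the work, as an engineer would, in place of code of your own. Each camera call takes 0.05 s, during which the arm holds its last target.

## Working session

There is one attempt and no reset: what is moved stays moved. The work goes in short steps, Python scripts to look and compute and a tool call to move; the robot and the scene stay as the last step left them, time stands still between calls to the robot, and variables do not carry over. Pictures are saved under pics/ and viewed, and the job is handed in when it is done.

Besides the shell and the picture viewer there is one more tool, called after "Request:" as name(argument=value, ...), one argument or row to a line, values as JSON. drive_tool: Moves the arm, as the interface text tells. Its arguments: {"type":"object","properties":{"moves":{"type":"array","items":{"type":"array"}},"fingers":{"type":"number"},"squeeze":{"type":"number"}},"required":["moves"]}

```bash
mkdir -p pics; ls; cat > h.py <<'E'
import numpy as np, cv2, pickle
from bench import r
from scipy.spatial.transform import Rotation as Ro
def snap(n,tag):
    s=r.snapshot(n); pickle.dump(s,open(f'pics/{tag}.pkl','wb'))
    cv2.imwrite(f'pics/{tag}.png',s['pixels'][:,:,::-1]); return s
def load(tag): return pickle.load(open(f'pics/{tag}.pkl','rb'))
def RR(o): return Ro.from_euler('xyz',o,degrees=True).as_matrix()
def ray(s,u,v):
    K=np.array(s['camera_matrix']);k=s['k1']
    x=(u-K[0,2])/K[0,0];y=(v-K[1,2])/K[1,1]; a,b=x,y
    for _ in range(30):
        f=1+k*(a*a+b*b);a,b=x/f,y/f
    return np.array(s['xyz']),RR(s['orientation'])@np.array([a,b,1.])
def at(s,u,v,z):
    o,d=ray(s,u,v);return o+d*(z-o[2])/d[2]
def proj(s,p):
    c=RR(s['orientation']).T@(np.array(p,float)-np.array(s['xyz']));a,b=c[:2]/c[2];f=1+s['k1']*(a*a+b*b)
    K=np.array(s['camera_matrix']);return K[0,0]*a*f+K[0,2],K[1,1]*b*f+K[1,2]
def crop(tag,u0,v0,u1,v1,k,out):
    im=load(tag)['pixels'][v0:v1,u0:u1,::-1]
    cv2.imwrite(f'pics/{out}.png',cv2.resize(im,None,fx=k,fy=k,interpolation=cv2.INTER_CUBIC))
E
python3 - <<'E'
from h import *
for n in('scene','top'):
    s=snap(n,n+'0');print(n,s['camera_matrix'],s['k1'],s['xyz'],s['orientation'])
print(r.sense())
E
```

```text
pics
scene [[352.76963669   0.         249.31396147]
 [  0.         352.76963669 188.91402988]
 [  0.           0.           1.        ]] -0.06978860824348958 [1323.15127899  551.57278     955.54511908] [-133.65123585    0.33781485  118.80880304]
top [[384.00007535   0.         248.32574106]
 [  0.         384.00007535 186.95524601]
 [  0.           0.           1.        ]] -0.0214733486124055 [ 461.68996195  146.64849706 1231.41524047] [-175.42137545    0.35447853  -88.80448506]
{'time': 0.1, 'joint_pos': array([-7.64550665e+01,  7.51212433e+00,  8.53224543e+01,  8.73485048e-04,
        8.72631129e+01, -4.89166692e+00]), 'qd': array([-0.03176051, -0.13834511, -0.09879485,  0.0439678 , -0.10600361,
       -0.00157589]), 'joint_efforts': array([ 9.42429324e-04, -5.70955038e+01, -5.01942444e+01, -1.75450873e-04,
        8.18614120e-03, -3.57077973e-06]), 'tool_pos': array([ 189.6708814 , -568.68170499,  217.3409715 ]), 'tcp_rot': array([-1.79902739e+02, -9.19959064e-03,  1.84365502e+01]), 'ft_force': array([-0.49993446, -0.02521928, -0.32364472]), 'wrist_torque': array([-0.01638483, -0.02429152, -0.00517864]), 'finger_gap': 85.42507506815187}
```

View pics/scene0.png

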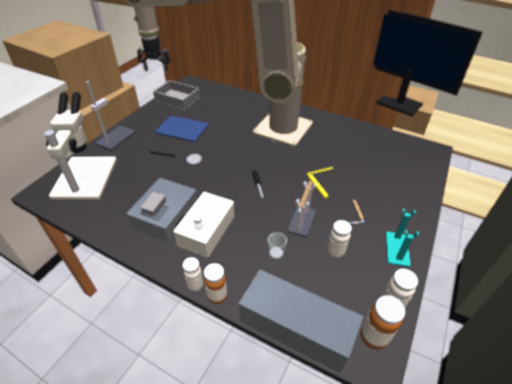

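View pics/top0.png

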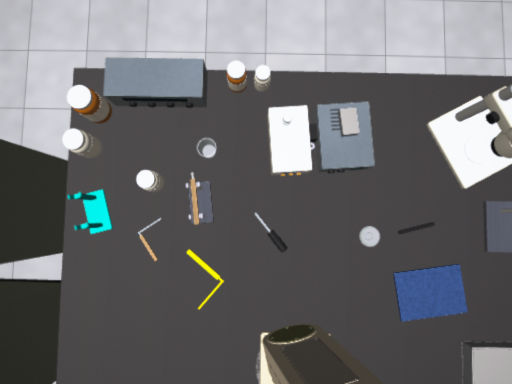

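In the top view three things resemble the rod: the wooden rod in the grey rest at (195,200), the yellow one at (205,278), and a small one lying loose at (148,240). The rests are the grey one at (200,202) and the turquoise one at (97,212). I choose the wooden rod in the grey rest, and the gap between the white and grey cases at (314,140).

```bash
python3 - <<'E'
from h import *
crop('top0',165,160,235,230,8,'c1'); crop('top0',260,95,380,185,6,'c2'); crop('scene0',270,170,350,245,8,'c3')
s=load('top0')
for u,v in [(300,174),(316,140),(200,200)]: print(at(s,u,v,0),at(s,u,v,80))
E
```

```text
[ 6.05419043e+02 -9.39439331e+00  2.27373675e-13] [596.0815534    0.74307358  80.        ]
[717.59893248 -60.29023325   0.        ] [700.97357576 -46.84627229  80.        ]
[514.93873507 310.6430141    0.        ] [511.47938057 299.98896263  80.        ]
```

View pics/c1.png

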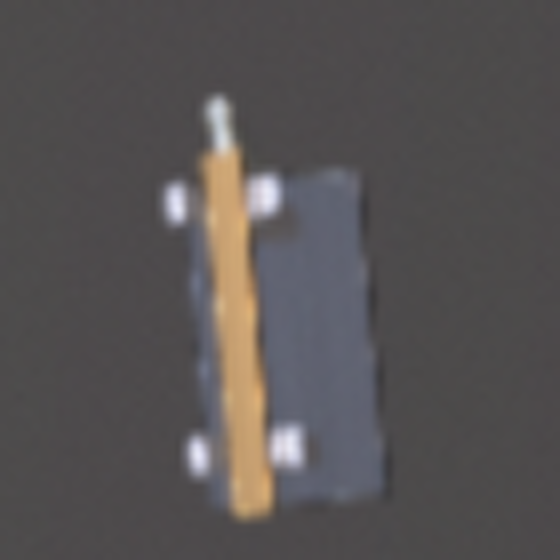

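View pics/c2.png

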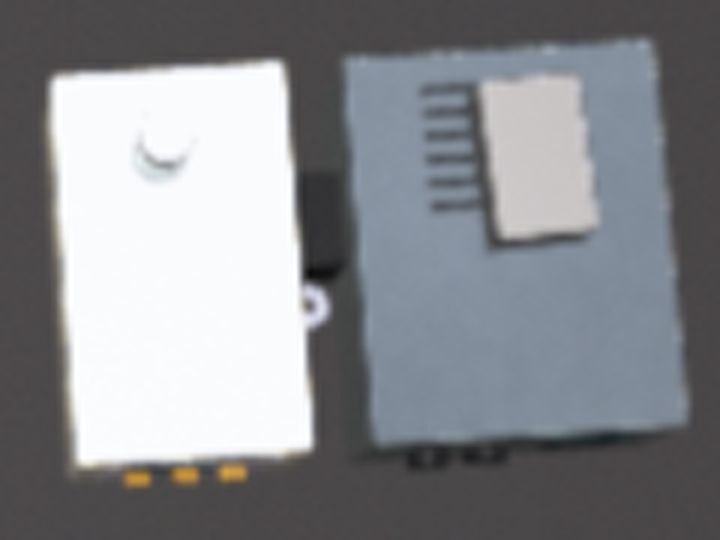

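View pics/c3.png

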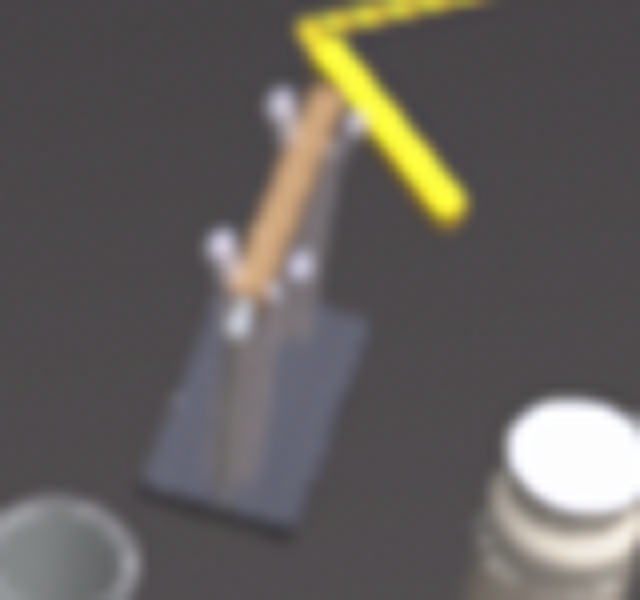

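```bash
python3 - <<'E'
from h import *
crop('scene0',120,170,250,260,6,'c4'); crop('scene0',280,160,340,240,7,'c5')
E
```

```text
(no output)
```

View pics/c4.png

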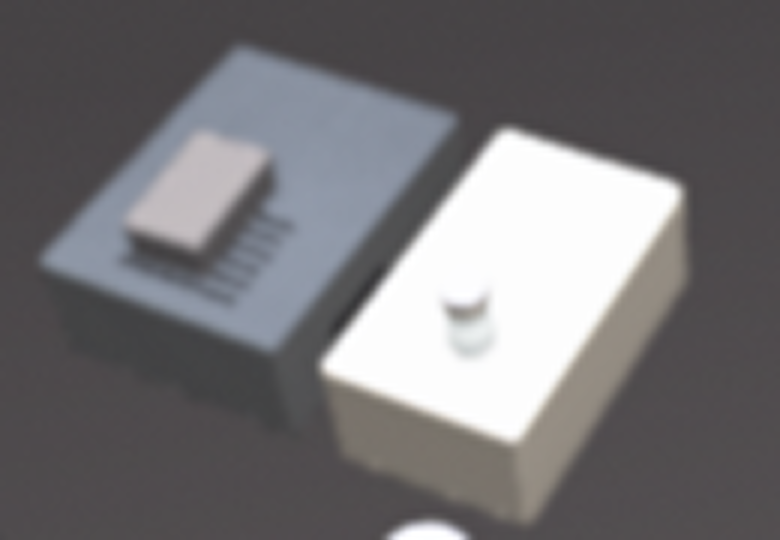

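```bash
cat > fit.py <<'E'
from h import *
from scipy.optimize import least_squares
T=load('top0');S=load('scene0')
def un(p,k,u0,v0): return ((p[0]+.5)/k-.5+u0,(p[1]+.5)/k-.5+v0)
def fit(obs,g):
    def res(q,full=False):
        c,s=np.cos(np.radians(q[2])),np.sin(np.radians(q[2]));e=[]
        for cam,px,P in obs:
            w=[q[0]+c*P[0]-s*P[1],q[1]+s*P[0]+c*P[1],P[2]]
            a=proj(cam,w);e+=[a[0]-px[0],a[1]-px[1]]
        return np.array(e)
    f=least_squares(res,g,loss='soft_l1');print(np.round(f.x,2));print(np.round(res(f.x).reshape(-1,2),1).tolist());return f.x
t=lambda p:un(p,6,260,95); c=lambda p:un(p,6,120,170)
O=[(T,t(p),P) for p,P in [((50,75),(200,135,80)),((285,62),(200,15,80)),((312,455),(0,15,80)),((72,468),(0,135,80)),((345,57),(200,-15,80)),((655,40),(200,-175,80)),((688,425),(0,-175,80)),((372,445),(0,-15,80))]]
O2=[(S,c(p),P) for p,P in [((685,187),(0,135,80)),((505,128),(0,15,80)),((325,368),(200,15,80)),((520,440),(200,135,80)),((457,118),(0,-15,80)),((242,45),(0,-175,80)),((40,262),(200,-175,80)),((275,350),(200,-15,80)),((528,523),(200,135,0))]]
if __name__=='__main__':
    g=[600,-50,0]
    print('cases');fit(O,g);fit(O2,g);fit(O+O2,g)
    print('rod/rest')
    t=lambda p:un(p,8,165,160); c=lambda p:un(p,8,270,170)
    A=[(T,t(p),P) for p,P in [((205,152),(65,7,142)),((242,150),(65,-7,142)),((232,515),(-65,7,142)),((272,515),(-65,-7,142)),((358,170),(65,-35,12)),((385,492),(-65,-35,12))]]
    B=[(S,c(p),P) for p,P in [((145,485),(65,-35,12)),((295,530),(65,35,12)),((368,322),(-65,35,12)),((325,85),(-65,0,142)),((250,285),(65,0,142))]]
    g=[510,300,0]
    fit(A,g);fit(B,g);fit(A+B,g)
E
python3 fit.py
```

```text
cases
[611.26 -49.45   4.61]
[[-0.1, 0.1], [-0.2, -0.0], [0.1, -0.8], [0.5, -0.6], [-0.4, 0.2], [-0.1, 0.1], [0.1, 0.5], [0.0, 0.3]]
[610.55 -48.48   4.96]
[[0.1, -0.1], [-0.1, 0.2], [-0.4, -0.2], [-0.2, -0.2], [0.6, -0.5], [-0.5, -0.0], [-0.2, -0.1], [0.1, -0.1], [0.7, 1.1]]
[610.82 -49.06   4.79]
[[-0.4, 0.4], [-0.5, 0.1], [0.0, -0.6], [0.3, -0.3], [-0.7, 0.4], [-0.4, 0.0], [-0.0, 0.4], [-0.1, 0.4], [-0.1, -0.0], [-0.3, 0.2], [-0.8, -0.3], [-0.7, -0.1], [0.5, -0.5], [-0.5, -0.1], [-0.4, -0.3], [-0.3, -0.2], [0.3, 1.1]]
rod/rest
[506.16 308.18   6.56]
[[-0.3, -0.2], [-0.1, -0.4], [0.1, -0.0], [-0.0, -0.5], [0.1, 0.5], [0.2, 0.9]]
[507.1  309.62   8.02]
[[-0.5, -0.4], [0.5, -0.5], [0.1, -0.6], [0.1, 0.5], [-0.2, 1.3]]
[506.19 308.69   7.12]
[[-0.7, -0.2], [-0.5, -0.4], [0.1, -0.0], [0.0, -0.6], [-0.3, 0.4], [0.3, 0.8], [-0.9, -0.8], [-0.0, -0.7], [0.2, -0.7], [0.3, 0.3], [-0.7, 0.9]]
```

View pics/c5.png

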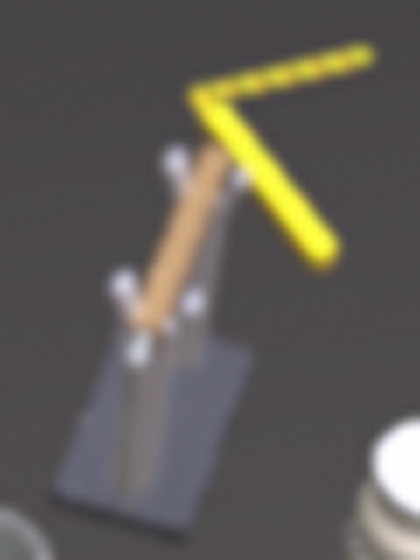

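```bash
python3 - <<'E'
from fit import *
def loc(w):
    a=np.radians(4.8);d=w[:2]-np.array([610.9,-49]);return np.round([np.cos(a)*d[0]+np.sin(a)*d[1],-np.sin(a)*d[0]+np.cos(a)*d[1]],1)
for p in [(311,305),(330,305),(313,327),(313,284)]:
    print(loc(at(T,*un(p,6,260,95),10)))
# expected ring center nominal px for y=0,x=86
for y in(-4,0,4):
  a=np.radians(4.8);
  w=[610.9+86*np.cos(a)-y*np.sin(a),-49+86*np.sin(a)+y*np.cos(a),10]
  q=proj(T,w);print(y,((q[0]-260+.5)*6-.5,(q[1]-95+.5)*6-.5))
print('jar',at(T,148,178,120),'beaker',at(T,207,147,70),'jar2',at(T,75,140,120))
crop('top0',300,125,325,155,20,'c6')
E
```

```text
[86.8 -2.2]
[ 86.1 -12.4]
[74.8 -2.4]
[98.1 -4.2]
-4 (np.float64(314.3954891782903), np.float64(306.19498178061684))
0 (np.float64(306.96021307710475), np.float64(306.6610399263849))
4 (np.float64(299.5244719645955), np.float64(307.1272285952008))
jar [570.78108349 448.63647399 120.        ] beaker [674.71240743 284.90450398  70.        ] jar2 [679.26148408 670.34007289 120.        ]
```

View pics/c6.png

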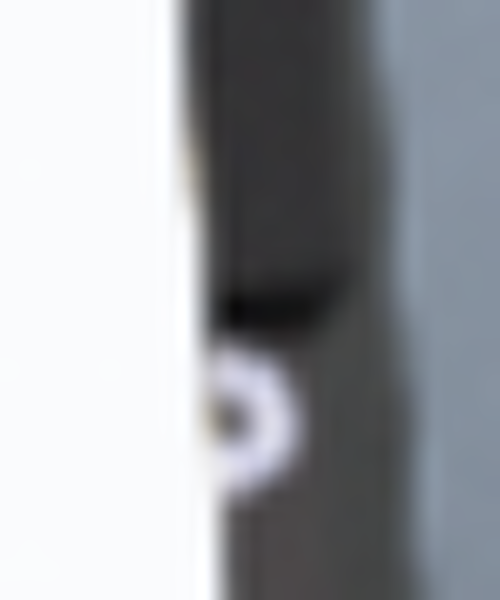

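Request:
drive_tool(
  moves=[
    [[40,15,0],0],
    [[75,40,0],0],
    [[110,65,0],0],
    [[140,95,0],0],
    [[165,125,0],0],
    [[190,160,0],0],
    [[210,195,0],0],
    [[225,230,0],0],
  ],
)

```text
time: 0.77
tool_pos: [415.9, -337.1, 217.7]
tcp_rot: [-180.0, -0.0, 18.5]
ft_force: [1.3, -0.7, 0.4]
finger_gap: 85.2
```

Request:
drive_tool(
  moves=[
    [[20,36,0],-1],
    [[38,73,0],-2],
    [[55,111,0],-3],
    [[65,151,0],-4],
    [[75,191,0],-5],
    [[80,232,0],-6],
    [[85,273,0],-7],
    [[90,314,0],-8],
  ],
)

```text
time: 1.43
tool_pos: [504.4, -23.1, 217.9]
tcp_rot: [-180.0, 0.0, 10.4]
ft_force: [0.9, -0.1, -0.0]
finger_gap: 85.4
```

Request:
drive_tool(
  moves=[
    [[1,41,0],-1],
    [[2,82,0],-2],
    [[2,123,0],-3],
    [[2,164,0],-3.4],
    [[2,205,0],-3.4],
    [[2,246,0],-3.4],
    [[2,287,0],-3.4],
    [[2,328,0],-3.4],
  ],
)

```text
time: 2.1
tool_pos: [506.0, 304.8, 217.8]
tcp_rot: [180.0, 0.0, 7.0]
ft_force: [1.2, -0.1, 0.4]
finger_gap: 85.1
```

Request:
drive_tool(
  moves=[
    [[0,4,-10],0],
    [[0,6,-30],0],
    [[0,6,-50],0],
    [[0,6,-65],0],
    [[0,6,-75],0],
    [[0,6,-80],0],
    [[0,6,-80],0],
    [[0,6,-80],0],
  ],
  fingers=50,
)

```text
time: 2.77
tool_pos: [507.1, 308.7, 138.8]
tcp_rot: [-180.0, -0.0, 7.0]
ft_force: [0.0, 0.6, 0.8]
finger_gap: 50.3
```

Request:
drive_tool(
  moves=[
    [[0,0,0],0],
    [[0,0,0],0],
    [[0,0,0],0],
    [[0,0,0],0],
    [[0,0,0],0],
    [[0,0,0],0],
    [[0,0,0],0],
    [[0,0,0],0],
  ],
  fingers=20,
  squeeze=20,
)

```text
time: 3.43
tool_pos: [506.8, 308.8, 138.3]
tcp_rot: [180.0, 0.0, 7.0]
ft_force: [0.3, 0.6, -0.4]
finger_gap: 19.9
```

```bash
python3 - <<'E'
from h import *
print(r.sense())
snap('scene','scene1'); snap('top','top1')
crop('scene1',260,130,360,230,6,'d1');crop('top1',150,140,250,250,5,'d2')
E
```

```text
{'time': 3.4333, 'joint_pos': array([2.64048347e+01, 9.32675824e+00, 9.16931087e+01, 3.55590833e-04,
       7.89834119e+01, 1.09367540e+02]), 'qd': array([ 0.03183634,  0.02140501,  0.02885628,  0.02608135, -0.05361867,
       -0.01857753]), 'joint_efforts': array([-4.48735271e-03, -5.69970202e+01, -4.84510839e+01, -1.16613678e-04,
        9.36905235e-04, -1.03224570e-04]), 'tool_pos': array([506.76806162, 308.78136203, 138.27433985]), 'tcp_rot': array([1.79999242e+02, 3.20900927e-03, 7.03722723e+00]), 'ft_force': array([ 0.31387154,  0.61727663, -0.37616558]), 'wrist_torque': array([0.08355281, 0.00565222, 0.04546963]), 'finger_gap': 19.92486628933343}
```

View pics/d1.png

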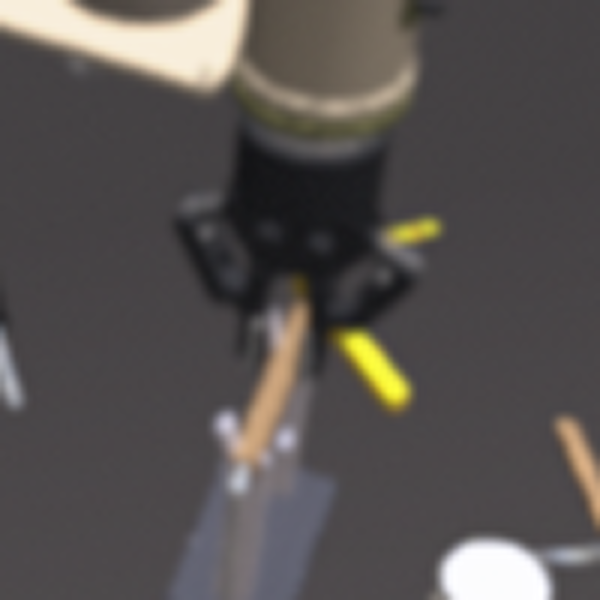

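View pics/d2.png

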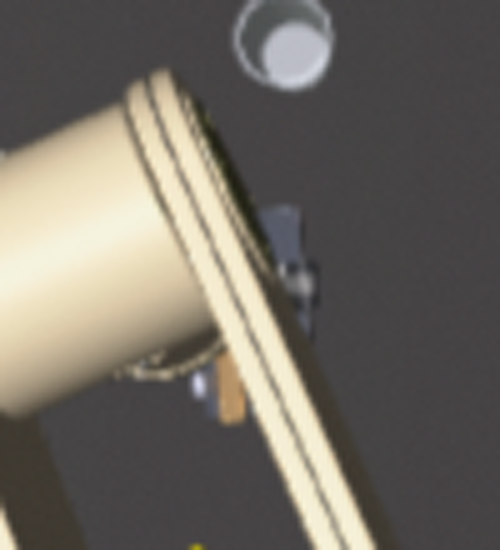

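Request:
drive_tool(
  moves=[
    [[0,0,0],0],
    [[0,0,0],0],
    [[0,0,0],0],
    [[0,0,0],0],
    [[0,0,0],0],
    [[0,0,0],0],
    [[0,0,0],0],
    [[0,0,0],0],
  ],
  fingers=10,
  squeeze=20,
)

```text
time: 4.2
tool_pos: [506.8, 308.8, 138.3]
tcp_rot: [-180.0, -0.0, 7.0]
ft_force: [-0.1, -0.0, 0.6]
finger_gap: 10.1
```

```bash
python3 - <<'E'
from h import *
print(r.sense()['finger_gap'])
snap('scene','scene2')
crop('scene2',260,140,340,220,8,'d3')
E
```

```text
10.099149668557358
```

View pics/d3.png

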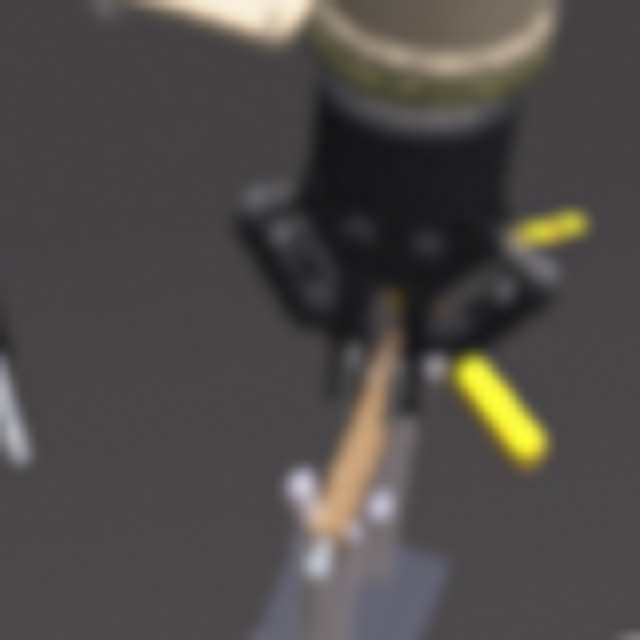

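Request:
drive_tool(
  moves=[
    [[0,0,0],0],
    [[0,0,0],0],
    [[0,0,0],0],
    [[0,0,0],0],
    [[0,0,0],0],
    [[0,0,0],0],
    [[0,0,0],0],
    [[0,0,0],0],
  ],
  fingers=0,
  squeeze=40,
)

```text
time: 4.92
tool_pos: [506.8, 308.8, 138.3]
tcp_rot: [-180.0, -0.0, 7.0]
ft_force: [1.0, -0.6, -0.4]
finger_gap: -0.5
```

```bash
python3 - <<'E'
from h import *
snap('scene','scene3'); snap('top','top3')
crop('scene3',260,140,340,220,8,'d4'); crop('top3',150,140,250,250,5,'d5')
S=load('scene3')
k=8
def cp(P):
    q=proj(S,P);return [round((q[0]-260+.5)*k),round((q[1]-140+.5)*k)]
for P in [(506.8,308.8,116),(506.8,308.8,138)]: print(cp(P))
a=np.radians(7)
for l in(-65,0,65):
  print(l,cp((506.3+l*np.cos(a),308.7+l*np.sin(a),142)))
E
```

```text
[361, 472]
[367, 435]
-65 [408, 328]
0 [368, 427]
65 [325, 533]
```

View pics/d4.png

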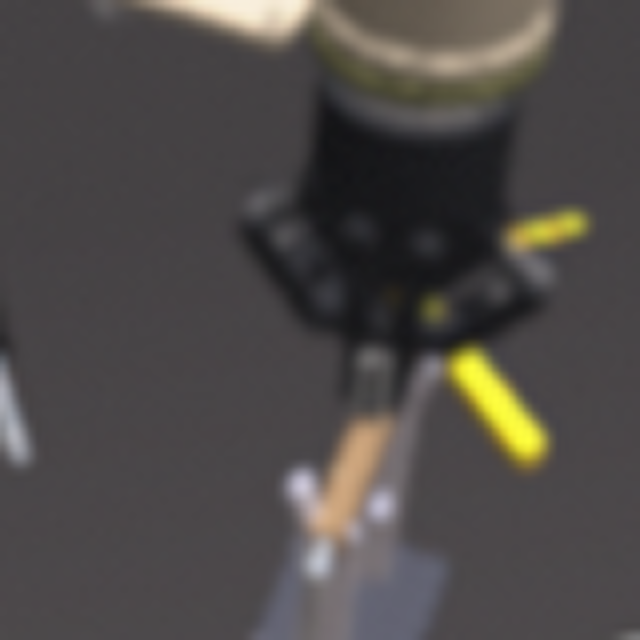

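View pics/d5.png

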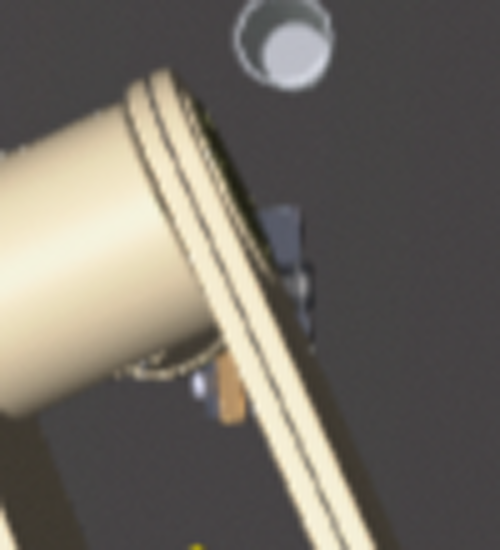

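Request:
drive_tool(
  moves=[
    [[0,0,0],0],
    [[0,0,0],0],
    [[0,0,0],0],
    [[0,0,0],0],
    [[0,0,0],0],
    [[0,0,0],0],
    [[0,0,0],0],
    [[0,0,0],0],
  ],
  fingers=45,
  squeeze=40,
)

```text
time: 5.68
tool_pos: [506.8, 308.8, 138.3]
tcp_rot: [180.0, -0.0, 7.0]
ft_force: [-1.3, -0.5, -0.2]
finger_gap: 45.0
```

Request:
drive_tool(
  moves=[
    [[0,0,-5],0],
    [[0,0,-10],0],
    [[0,0,-15],0],
    [[0,0,-20],0],
    [[0,0,-25],0],
    [[0,0,-25],0],
    [[0,0,-25],0],
    [[0,0,-25],0],
  ],
)

```text
time: 6.35
tool_pos: [506.8, 308.8, 113.3]
tcp_rot: [180.0, -0.0, 7.0]
ft_force: [-0.1, 0.0, -0.1]
finger_gap: 45.1
```

```bash
python3 - <<'E'
from h import *
s=r.sense();print(s['ft_force'],s['finger_gap'],s['tool_pos'])
snap('scene','scene4')
crop('scene4',260,140,340,220,8,'d6')
E
```

```text
[-0.0582139   0.02460768 -0.0969551 ] 45.09585133588782 [506.83663853 308.83274029 113.342099  ]
```

View pics/d6.png

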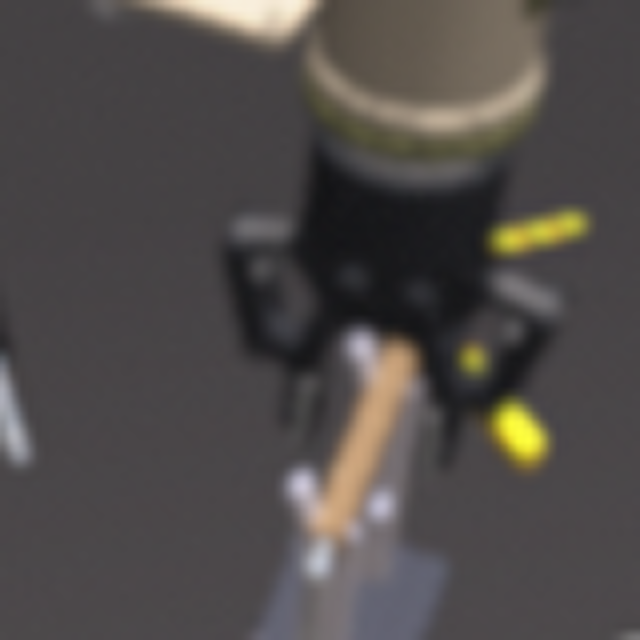

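```bash
python3 - <<'E'
from h import *
T=load('top3');S=load('scene3')
def tri(a,b):
    o1,d1=ray(T,*a);o2,d2=ray(S,*b)
    A=np.stack([d1,-d2],1);t=np.linalg.lstsq(A,o2-o1,rcond=None)[0]
    p,q=o1+d1*t[0],o2+d2*t[1];return np.round((p+q)/2),np.linalg.norm(p-q)
for b in [(260,195),(290,235),(325,295)]:
    print(tri((209.5,196.5),(b[0]/8+260,b[1]/8+140)))
crop('top3',175,170,230,225,12,'e1'); crop('scene3',255,90,345,200,6,'e2')
# flange-ish: rays check with tool axis: closest point heights
for z in(116,138,189,240,290):
    q=proj(S,(506.8,308.8,z));print(z,(q[0]-255)*6,(q[1]-90)*6)
E
```

```text
(array([513., 255., 248.]), np.float64(2.4066103303818744))
(array([512., 262., 229.]), np.float64(14.204322344874075))
(array([511., 272., 201.]), np.float64(28.344072760373077))
116 297.95575487804183 651.0287704500752
138 302.04470307180475 622.9289546437201
189 311.9097280505848 554.8903645955811
240 322.3482998521448 482.51394443143954
290 333.18240980221515 406.9713497764013
```

View pics/e1.png

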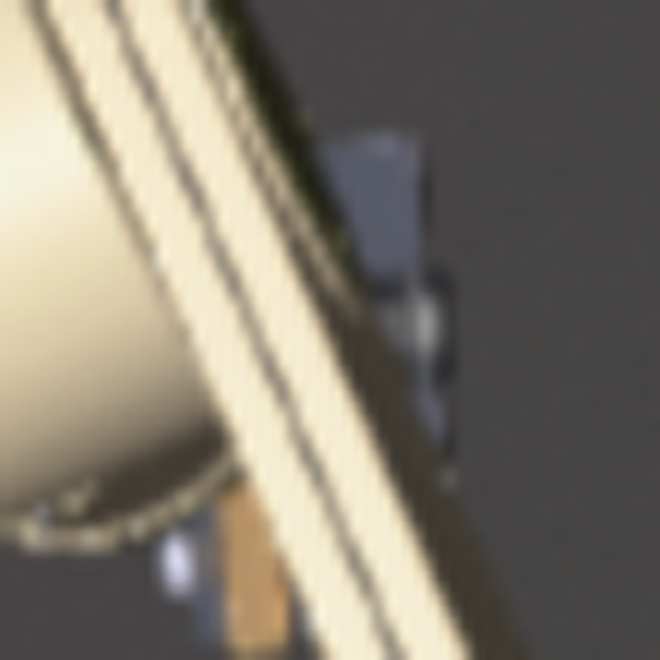

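View pics/e2.png

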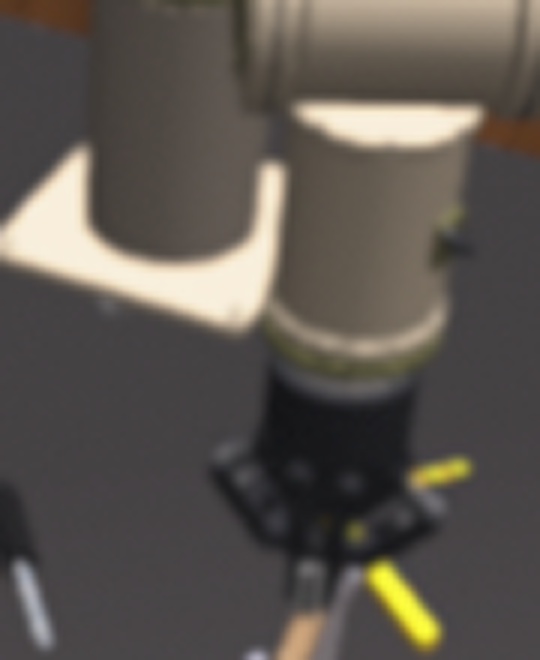

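Request:
drive_tool(
  moves=[
    [[0,0,-5],0],
    [[0,0,-9],0],
    [[0,0,-12],0],
    [[0,0,-12],0],
    [[0,0,-12],0],
    [[0,0,-12],0],
    [[0,0,-12],0],
    [[0,0,-12],0],
  ],
  fingers=18,
  squeeze=20,
)

```text
time: 7.07
tool_pos: [507.0, 308.9, 101.6]
tcp_rot: [-180.0, -0.0, 7.0]
ft_force: [0.3, 0.8, 0.4]
finger_gap: 18.0
```

```bash
python3 - <<'E'
from h import *
s=r.sense();print(s['ft_force'],s['finger_gap'],s['tool_pos'])
snap('scene','scene5')
crop('scene5',260,140,340,220,8,'d7')
E
```

```text
[0.29769886 0.75974947 0.40133651] 18.024801282949067 [506.95182374 308.89299951 101.55314489]
```

View pics/d7.png

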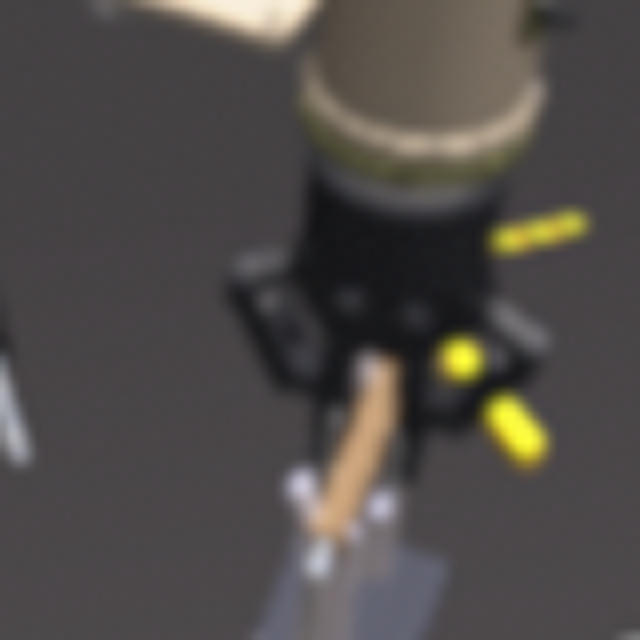

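Request:
drive_tool(
  moves=[
    [[0,0,0],0],
    [[0,0,0],0],
    [[0,0,0],0],
    [[0,0,0],0],
    [[0,0,0],0],
    [[0,0,0],0],
    [[0,0,0],0],
    [[0,0,0],0],
  ],
  fingers=8,
  squeeze=20,
)

```text
time: 7.78
tool_pos: [506.9, 308.9, 101.6]
tcp_rot: [-180.0, -0.0, 7.0]
ft_force: [0.2, -0.1, 3.1]
finger_gap: 13.8
```

Request:
drive_tool(
  moves=[
    [[0,0,0],0],
    [[0,0,0],0],
    [[0,0,0],0],
    [[0,0,1],0],
    [[0,0,3],0],
    [[0,0,6],0],
    [[0,0,10],0],
    [[0,0,10],0],
  ],
  fingers=8,
  squeeze=90,
)

```text
time: 8.45
tool_pos: [507.1, 308.9, 112.1]
tcp_rot: [-180.0, -0.0, 7.0]
ft_force: [1.3, 0.5, -1.5]
finger_gap: 12.6
```

Request:
drive_tool(
  moves=[
    [[0,0,5],0],
    [[0,0,15],0],
    [[0,0,30],0],
    [[0,0,50],0],
    [[0,0,70],0],
    [[0,0,80],0],
    [[0,0,85],0],
    [[0,0,85],0],
  ],
)

```text
time: 9.12
tool_pos: [507.6, 309.2, 198.1]
tcp_rot: [-179.9, -0.2, 7.0]
ft_force: [1.3, -0.2, -1.1]
finger_gap: 12.5
```

```bash
python3 - <<'E'
from h import *
s=r.sense();print(s['ft_force'],s['wrist_torque'],s['finger_gap'],s['tool_pos'])
snap('scene','scene6');snap('top','top6')
crop('scene6',240,120,360,230,6,'d8');crop('top6',150,130,250,250,5,'d9')
E
```

```text
[ 1.32154881 -0.236313   -1.07432277] [-0.00809722  0.04257602  0.0151675 ] 12.49500559273053 [507.57345057 309.18304292 198.05422753]
```

View pics/d8.png

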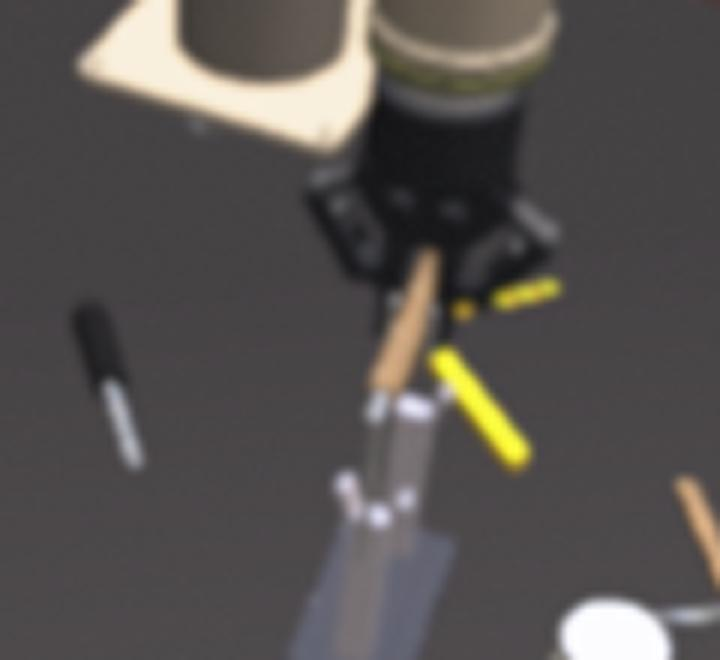

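View pics/d9.png

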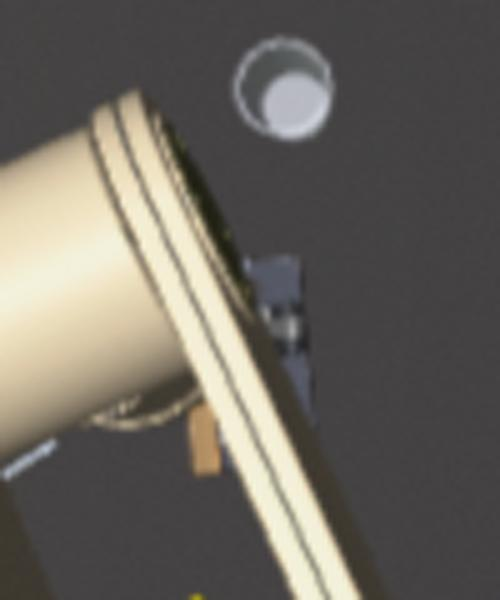

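Request:
drive_tool(
  moves=[
    [[4,-20,0],-0.2],
    [[12,-55,0],-0.5],
    [[20,-95,0],-0.9],
    [[28,-135,0],-1.2],
    [[36,-175,0],-1.5],
    [[44,-215,0],-1.8],
    [[52,-250,0],-2.2],
    [[58,-280,0],-2.2],
  ],
)

```text
time: 9.88
tool_pos: [564.0, 26.1, 194.5]
tcp_rot: [180.0, 0.1, 4.8]
ft_force: [0.9, 0.2, -0.5]
finger_gap: 12.4
```

Request:
drive_tool(
  moves=[
    [[5,-25,0],0],
    [[10,-50,0],0],
    [[13,-68,0],0],
    [[15,-78,0],0],
    [[16,-81,0],0],
    [[16,-81,0],0],
    [[16,-81,0],0],
    [[16,-81,0],0],
  ],
)

```text
time: 10.55
tool_pos: [580.6, -50.9, 196.0]
tcp_rot: [-180.0, 0.0, 4.9]
ft_force: [0.3, 1.2, -1.2]
finger_gap: 12.6
```

```bash
python3 - <<'E'
from h import *
s=r.sense();print(s['ft_force'],s['wrist_torque'],s['finger_gap'],s['tool_pos'],s['tcp_rot'])
snap('scene','scene7');snap('top','top7')
crop('scene7',130,130,260,230,6,'d8');crop('top7',255,90,375,190,6,'d9')
E
```

```text
[ 0.27649974  1.1741138  -1.22893142] [ 0.04337774  0.04279425 -0.00976857] 12.6326173797617 [580.58876294 -50.91758217 196.0215274 ] [-1.79968670e+02  2.45453081e-02  4.90860491e+00]
```

View pics/d8.png

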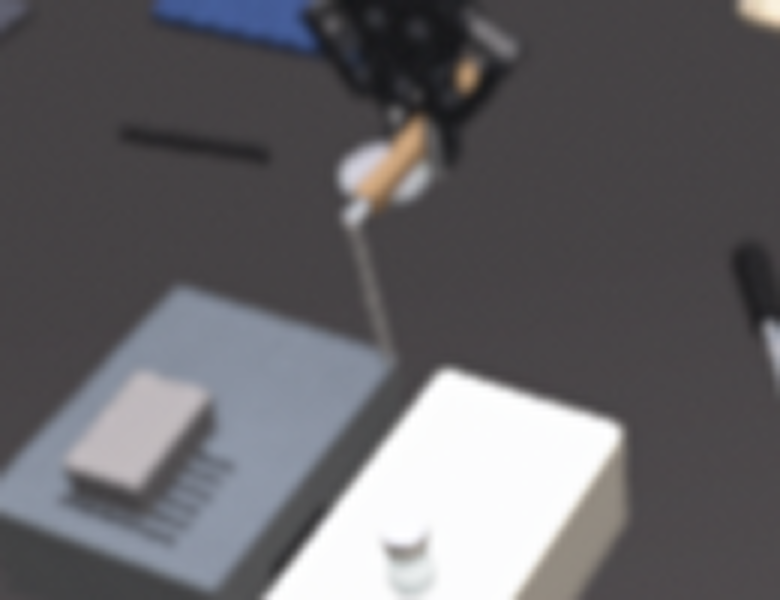

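View pics/d9.png

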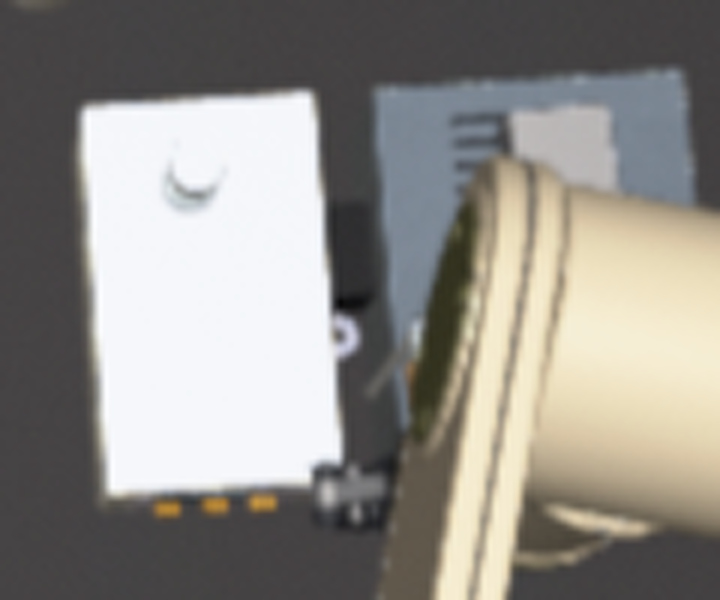

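```bash
cat >> h.py <<'E'
def tri(T,S,a,b):
    o1,d1=ray(T,*a);o2,d2=ray(S,*b)
    t=np.linalg.lstsq(np.stack([d1,-d2],1),o2-o1,rcond=None)[0]
    p,q=o1+d1*t[0],o2+d2*t[1];return (p+q)/2,np.linalg.norm(p-q)
def loc(w,yaw=4.8,o=(610.9,-49)):
    a=np.radians(yaw);d=np.array(w[:2])-np.array(o);return np.round([np.cos(a)*d[0]+np.sin(a)*d[1],-np.sin(a)*d[0]+np.cos(a)*d[1]],1)
E
python3 - <<'E'
from h import *
T=load('top7');S=load('scene7')
for n,a,b in [('tip',(370,393),(393,355)),('bend',(416,330),(353,214))]:
    p,e=tri(T,S,(a[0]/6+255-.4,a[1]/6+90-.4),(b[0]/6+130-.4,b[1]/6+130-.4))
    print(n,p,e,'cases',loc(p),'rodframe',loc(p,4.9,(580.6-.4,-50.9)))
crop('scene7',180,155,210,200,14,'f1');crop('top7',305,140,330,165,20,'f2')
E
```

```text
tip [647.23789663 -40.01390727 120.64965052] 2.354447277385595 cases [37.   5.9] rodframe [67.7  5.1]
bend [657.51831031 -42.27255081 232.15104112] 0.059909593122924876 cases [47.   2.8] rodframe [77.8  2. ]
```

View pics/f1.png

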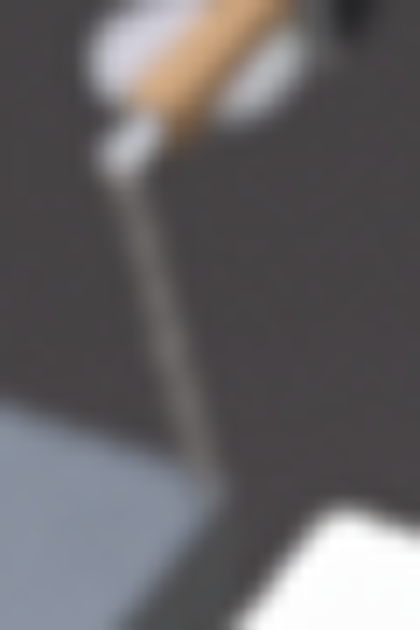

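View pics/f2.png

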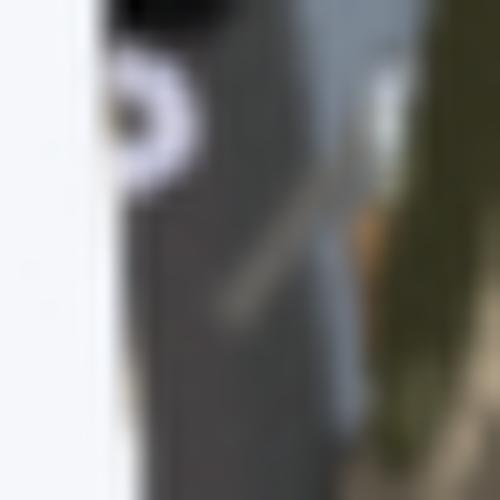

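Request:
drive_tool(
  moves=[
    [[0,-5,0],0],
    [[0,-5,-10],0],
    [[0,-5,-25],0],
    [[0,-5,-40],0],
    [[0,-5,-55],0],
    [[0,-5,-67],0],
    [[0,-5,-72],0],
    [[0,-5,-72],0],
  ],
)

```text
time: 11.32
tool_pos: [579.5, -57.0, 122.2]
tcp_rot: [-180.0, 0.2, 4.8]
ft_force: [-0.3, 0.1, -1.4]
finger_gap: 12.4
```

Request:
drive_tool(
  moves=[
    [[8,0.7,0],0],
    [[18,1.5,0],0],
    [[28,2.3,0],0],
    [[38,3.2,0],0],
    [[44,3.7,0],0],
    [[44,3.7,0],0],
    [[44,3.7,0],0],
    [[44,3.7,0],0],
  ],
)

```text
time: 11.98
tool_pos: [624.7, -53.5, 124.5]
tcp_rot: [180.0, -0.0, 4.8]
ft_force: [0.8, 0.2, -1.6]
finger_gap: 12.4
```

```bash
python3 - <<'E'
from h import *
s=r.sense();print(s['ft_force'],s['wrist_torque'],s['finger_gap'],s['tool_pos'],s['tcp_rot'])
snap('top','top8')
crop('top8',295,115,345,165,12,'f2')
E
```

```text
[ 0.80381626  0.21988358 -1.61114381] [-0.01133783  0.02863028 -0.02686017] 12.360443885418798 [624.70913549 -53.54158821 124.50169567] [ 1.79994459e+02 -2.06314991e-03  4.84012787e+00]
```

View pics/f2.png

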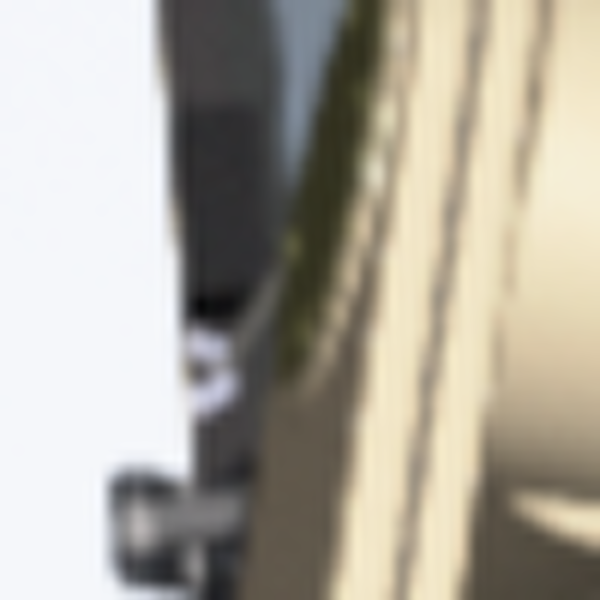

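Request:
drive_tool(
  moves=[
    [[3,0.2,0],0],
    [[6,0.5,0],0],
    [[9,0.7,0],0],
    [[11,0.9,0],0],
    [[12,1,0],0],
    [[12,1,0],0],
    [[12,1,0],0],
    [[12,1,0],0],
  ],
)

```text
time: 12.7
tool_pos: [636.7, -52.5, 124.2]
tcp_rot: [-180.0, 0.0, 4.8]
ft_force: [0.5, 0.5, -0.5]
finger_gap: 12.6
```

Request:
drive_tool(
  moves=[
    [[0.3,0,0],0],
    [[0.6,0,0],0],
    [[0.9,0,0],0],
    [[1.2,0.1,0],0],
    [[1.2,0.1,0],0],
    [[1.2,0.1,0],0],
    [[1.2,0.1,0],0],
    [[1.2,0.1,0],0],
  ],
)

```text
time: 13.37
tool_pos: [638.0, -52.4, 124.3]
tcp_rot: [-180.0, 0.0, 4.8]
ft_force: [0.3, 0.1, -1.7]
finger_gap: 12.3
```

Request:
drive_tool(
  moves=[
    [[0.3,0,0],0],
    [[0.6,0,0],0],
    [[0.9,0,0],0],
    [[1.2,0.1,0],0],
    [[1.2,0.1,0],0],
    [[1.2,0.1,0],0],
    [[1.2,0.1,0],0],
    [[1.2,0.1,0],0],
  ],
)

```text
time: 14.03
tool_pos: [639.2, -52.3, 124.3]
tcp_rot: [-180.0, -0.0, 4.8]
ft_force: [-0.5, 1.0, -1.5]
finger_gap: 12.5
```

Request:
drive_tool(
  moves=[
    [[0.3,0,0],0],
    [[0.6,0,0],0],
    [[0.9,0,0],0],
    [[1.2,0.1,0],0],
    [[1.2,0.1,0],0],
    [[1.2,0.1,0],0],
    [[1.2,0.1,0],0],
    [[1.2,0.1,0],0],
  ],
)

```text
time: 14.7
tool_pos: [640.4, -52.2, 124.3]
tcp_rot: [-180.0, 0.0, 4.8]
ft_force: [0.4, 0.3, -0.7]
finger_gap: 12.4
```

Request:
drive_tool(
  moves=[
    [[0.3,0,0],0],
    [[0.6,0,0],0],
    [[0.9,0,0],0],
    [[1.2,0.1,0],0],
    [[1.2,0.1,0],0],
    [[1.2,0.1,0],0],
    [[1.2,0.1,0],0],
    [[1.2,0.1,0],0],
  ],
)

```text
time: 15.37
tool_pos: [641.5, -52.1, 124.3]
tcp_rot: [-180.0, 0.0, 4.8]
ft_force: [-1.3, -0.8, -0.3]
finger_gap: 12.5
```

Request:
drive_tool(
  moves=[
    [[0.3,0,0],0],
    [[0.6,0,0],0],
    [[0.9,0,0],0],
    [[1.2,0.1,0],0],
    [[1.2,0.1,0],0],
    [[1.2,0.1,0],0],
    [[1.2,0.1,0],0],
    [[1.2,0.1,0],0],
  ],
)

```text
time: 16.03
tool_pos: [642.7, -52.0, 124.2]
tcp_rot: [-180.0, 0.0, 4.8]
ft_force: [-2.9, -1.1, -0.1]
finger_gap: 12.5
```

Request:
drive_tool(
  moves=[
    [[0.3,0,0],0],
    [[0.6,0,0],0],
    [[0.9,0,0],0],
    [[1.2,0.1,0],0],
    [[1.2,0.1,0],0],
    [[1.2,0.1,0],0],
    [[1.2,0.1,0],0],
    [[1.2,0.1,0],0],
  ],
)

```text
time: 16.7
tool_pos: [643.8, -51.9, 124.3]
tcp_rot: [180.0, 0.0, 4.8]
ft_force: [-4.7, -0.3, 1.9]
finger_gap: 12.9
```

```bash
python3 - <<'E'
from h import *
s=r.sense();print(s['ft_force'],s['wrist_torque'],s['finger_gap'],s['tool_pos'],s['tcp_rot'])
print(loc(s['tool_pos']))
E
```

```text
[-4.69591975 -0.30577385  1.87695171] [-0.12340027  1.16178372 -0.04624683] 12.885844300744083 [643.79985807 -51.93221657 124.34153735] [1.79998883e+02 2.59788101e-02 4.83645483e+00]
[32.5 -5.7]
```

Request:
drive_tool(
  moves=[
    [[-4,-0.3,0],0],
    [[-8,-0.7,0],0],
    [[-12,-1,0],0],
    [[-13.5,-1.2,0],0],
    [[-13.7,1.8,0],0],
    [[-14,4.8,0],0],
    [[-14.2,7.8,0],0],
    [[-14.2,7.8,0],0],
  ],
)

```text
time: 17.37
tool_pos: [629.9, -43.3, 124.4]
tcp_rot: [-180.0, -0.0, 4.9]
ft_force: [-0.2, 0.3, -1.1]
finger_gap: 12.4
```

Request:
drive_tool(
  moves=[
    [[0,0.4,0],0],
    [[0,0.8,0],0],
    [[-0.1,1.2,0],0],
    [[-0.1,1.6,0],0],
    [[-0.1,1.6,0],0],
    [[-0.1,1.6,0],0],
    [[-0.1,1.6,0],0],
    [[-0.1,1.6,0],0],
  ],
)

```text
time: 18.03
tool_pos: [629.7, -42.6, 124.3]
tcp_rot: [-180.0, 0.0, 4.8]
ft_force: [0.2, -0.1, -1.3]
finger_gap: 12.5
```

```bash
python3 - <<'E'
from fit import *
s=r.sense();print(s['ft_force'],s['wrist_torque'],s['tool_pos'],loc(s['tool_pos']))
snap('top','top9');crop('top9',295,115,345,165,12,'f3')
T8=load('top9')
a=np.radians(4.8)
def W(x,y,z): return (610.9+x*np.cos(a)-y*np.sin(a),-49+x*np.sin(a)+y*np.cos(a),z)
def pr(cam,P,k,u,v):
    q=proj(cam,W(*P));return round((q[0]-u+.5)*k-.5),round((q[1]-v+.5)*k-.5)
print('block top edge, c6',[pr(T,(100,y,45),20,300,125) for y in(-15,0,15)],'foot',[pr(T,(100,y,0),20,300,125) for y in(-15,0,15)])
print('wall top',[pr(T,(80,y,80),20,300,125) for y in(-15,15)])
for y in(-3,-2,-1,0,1): print(y,'hole ctr',pr(T,(86.5,y,10),20,300,125),'right edge',pr(T,(86.5,y-11,10),20,300,125),'front',pr(T,(75.5,y,10),20,300,125),'back',pr(T,(97.5,y,10),20,300,125))
E
```

```text
[ 0.20432105 -0.06825694 -1.28526717] [-0.0221901   0.01324996 -0.0122335 ] [629.68076736 -42.56185131 124.25825255] [19.3  4.8]
block top edge, c6 [(348, 287), (252, 293), (157, 299)] foot [(300, 344), (208, 350), (116, 356)]
wall top [(398, 370), (201, 382)]
-3 hole ctr (243, 419) right edge (311, 415) front (248, 487) back (237, 352)
-2 hole ctr (237, 420) right edge (305, 415) front (242, 487) back (231, 352)
-1 hole ctr (230, 420) right edge (298, 416) front (236, 487) back (225, 353)
0 hole ctr (224, 420) right edge (292, 416) front (229, 488) back (219, 353)
1 hole ctr (218, 421) right edge (286, 416) front (223, 488) back (213, 353)
```

View pics/f3.png

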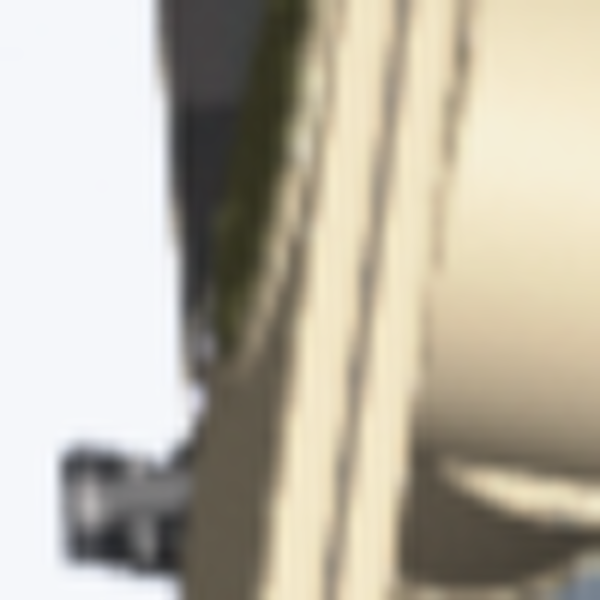

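Request:
drive_tool(
  moves=[
    [[0,0.4,0],0],
    [[0,0.8,0],0],
    [[-0.1,1.2,0],0],
    [[-0.1,1.6,0],0],
    [[-0.1,1.6,0],0],
    [[-0.1,1.6,0],0],
    [[-0.1,1.6,0],0],
    [[-0.1,1.6,0],0],
  ],
)

```text
time: 18.75
tool_pos: [629.6, -40.9, 124.3]
tcp_rot: [-180.0, -0.0, 4.8]
ft_force: [0.3, -0.9, -1.0]
finger_gap: 12.4
```

Request:
drive_tool(
  moves=[
    [[0,0.4,0],0],
    [[0,0.8,0],0],
    [[-0.1,1.2,0],0],
    [[-0.1,1.6,0],0],
    [[-0.1,1.6,0],0],
    [[-0.1,1.6,0],0],
    [[-0.1,1.6,0],0],
    [[-0.1,1.6,0],0],
  ],
)

```text
time: 19.42
tool_pos: [629.5, -39.3, 124.3]
tcp_rot: [-180.0, 0.0, 4.8]
ft_force: [0.7, -0.8, -0.5]
finger_gap: 12.9
```

```bash
cat > q.py <<'E'
from h import *
s=r.sense();print(s['time'],'F',np.round(s['ft_force'],1),'M',np.round(s['wrist_torque'],3),np.round(s['tool_pos'],2),'loc',loc(s['tool_pos']))
E
python3 q.py
```

```text
19.4167 F [ 0.7 -0.8 -0.5] M [ 0.024  0.006 -0.025] [629.45 -39.29 124.26] loc [19.3  8.1]
```

Request:
drive_tool(
  moves=[
    [[0,0.4,0],0],
    [[0,0.8,0],0],
    [[-0.1,1.2,0],0],
    [[-0.1,1.6,0],0],
    [[-0.1,1.6,0],0],
    [[-0.1,1.6,0],0],
    [[-0.1,1.6,0],0],
    [[-0.1,1.6,0],0],
  ],
)

```text
time: 20.08
tool_pos: [629.4, -37.8, 124.3]
tcp_rot: [180.0, 0.0, 4.8]
ft_force: [0.1, -2.3, -1.5]
finger_gap: 12.3
```

```bash
python3 q.py
```

```text
20.0833 F [ 0.1 -2.3 -1.5] M [-0.339 -0.022 -0.187] [629.38 -37.83 124.31] loc [19.4  9.6]
```

Request:
drive_tool(
  moves=[
    [[0.2,-4,0],0],
    [[0.5,-9,0],0],
    [[0.8,-14.6,0],0],
    [[0.8,-14.6,-8],0],
    [[0.8,-14.6,-16],0],
    [[0.8,-14.6,-24],0],
    [[0.8,-14.6,-28],0],
    [[0.8,-14.6,-28],0],
  ],
)

```text
time: 20.75
tool_pos: [628.7, -51.9, 93.8]
tcp_rot: [-179.9, 0.2, 4.8]
ft_force: [-0.7, -0.3, -0.8]
finger_gap: 12.6
```

Request:
drive_tool(
  moves=[
    [[0,0,0],0],
    [[0,0,0],0],
    [[0,0,0],0],
    [[0,0,0],0],
    [[0,0,0],0],
    [[0,0,0],0],
    [[0,0,0],0],
    [[0,0,0],0],
  ],
)

```text
time: 21.42
tool_pos: [630.2, -52.3, 96.4]
tcp_rot: [180.0, -0.0, 4.8]
ft_force: [0.1, 0.6, -1.6]
finger_gap: 12.7
```

```bash
python3 q.py; python3 - <<'E'
from h import *
snap('top','top10');crop('top10',295,130,325,160,20,'f4')
E
```

```text
21.4167 F [ 0.1  0.6 -1.6] M [-0.017  0.042 -0.053] [630.22 -52.31  96.39] loc [19.  -4.9]
```

View pics/f4.png

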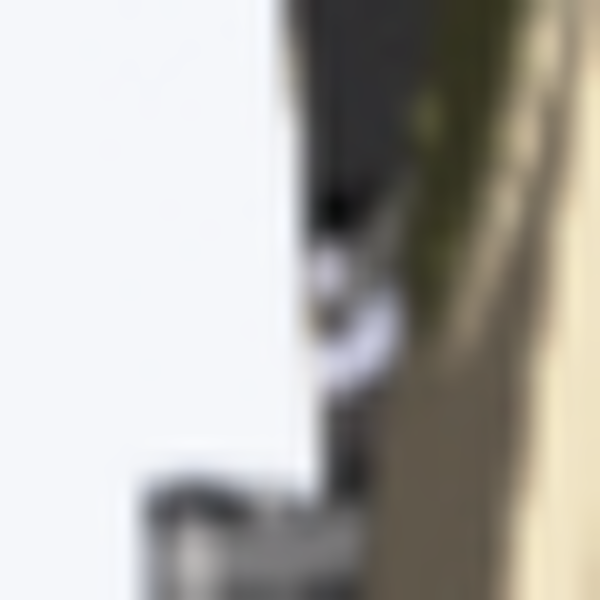

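Request:
drive_tool(
  moves=[
    [[0,0,-1],0],
    [[0,0,-2],0],
    [[0,0,-3],0],
    [[0,0,-4],0],
    [[0,0,-4.5],0],
    [[0,0,-5],0],
    [[0,0,-5],0],
    [[0,0,-5],0],
  ],
)

```text
time: 22.13
tool_pos: [630.2, -52.3, 91.3]
tcp_rot: [-180.0, 0.0, 4.8]
ft_force: [-0.7, 1.1, -1.5]
finger_gap: 12.5
```

```bash
python3 q.py
```

```text
22.1333 F [-0.7  1.1 -1.5] M [-0.01   0.05  -0.019] [630.16 -52.27  91.25] loc [18.9 -4.9]
```

Request:
drive_tool(
  moves=[
    [[0,0,-0.3],0],
    [[0,0,-0.6],0],
    [[0,0,-0.9],0],
    [[0,0,-1.2],0],
    [[0,0,-1.5],0],
    [[0,0,-1.5],0],
    [[0,0,-1.5],0],
    [[0,0,-1.5],0],
  ],
)

```text
time: 22.8
tool_pos: [630.2, -52.3, 89.8]
tcp_rot: [-180.0, 0.0, 4.8]
ft_force: [0.5, 0.3, -1.0]
finger_gap: 12.5
```

```bash
python3 q.py
```

```text
22.8 F [ 0.5  0.3 -1. ] M [0.031 0.013 0.028] [630.17 -52.28  89.77] loc [18.9 -4.9]
```

Request:
drive_tool(
  moves=[
    [[0,0,-0.3],0],
    [[0,0,-0.6],0],
    [[0,0,-0.9],0],
    [[0,0,-1.2],0],
    [[0,0,-1.5],0],
    [[0,0,-1.5],0],
    [[0,0,-1.5],0],
    [[0,0,-1.5],0],
  ],
)

```text
time: 23.47
tool_pos: [630.2, -52.3, 88.3]
tcp_rot: [180.0, 0.0, 4.8]
ft_force: [-0.1, -0.0, -1.7]
finger_gap: 12.3
```

```bash
python3 q.py
```

```text
23.4667 F [-0.1 -0.  -1.7] M [0.025 0.071 0.014] [630.17 -52.31  88.28] loc [18.9 -4.9]
```

Request:
drive_tool(
  moves=[
    [[0,0,-0.3],0],
    [[0,0,-0.6],0],
    [[0,0,-0.9],0],
    [[0,0,-1.2],0],
    [[0,0,-1.5],0],
    [[0,0,-1.5],0],
    [[0,0,-1.5],0],
    [[0,0,-1.5],0],
  ],
)

```text
time: 24.13
tool_pos: [630.2, -52.3, 86.8]
tcp_rot: [180.0, 0.0, 4.8]
ft_force: [-0.1, 0.7, -1.4]
finger_gap: 12.8
```

```bash
python3 q.py
```

```text
24.1333 F [-0.1  0.7 -1.4] M [-0.     0.055  0.029] [630.17 -52.32  86.75] loc [18.9 -4.9]
```

Request:
drive_tool(
  moves=[
    [[0,0,-0.7],0],
    [[0,0,-1.4],0],
    [[-1,-0.1,-1.4],0],
    [[-3,-0.2,-1.4],0],
    [[-6,-0.4,-1.4],0],
    [[-9,-0.6,-1.4],0],
    [[-12,-0.7,-1.4],0],
    [[-15,-0.9,-1.4],0],
  ],
)

```text
time: 24.8
tool_pos: [614.8, -53.2, 85.4]
tcp_rot: [180.0, 0.0, 4.8]
ft_force: [-0.1, 1.0, -0.9]
finger_gap: 12.6
```

```bash
python3 q.py; python3 - <<'E'
from h import *
snap('top','top11');crop('top11',295,130,325,160,20,'f5')
E
```

```text
24.8 F [-0.1  1.  -0.9] M [-0.013 -0.01  -0.043] [614.79 -53.23  85.41] loc [ 3.5 -4.5]
```

View pics/f5.png

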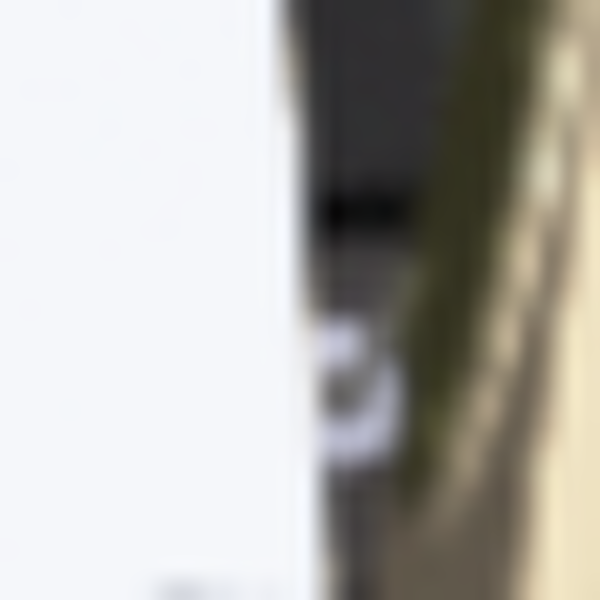

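Request:
drive_tool(
  moves=[
    [[-4,-0.3,0],0],
    [[-9,-0.7,0],0],
    [[-14,-1.1,0],0],
    [[-19,-1.5,0],0],
    [[-24,-1.8,0],0],
    [[-29,-2.2,0],0],
    [[-34,-2.6,0],0],
    [[-39,-3,0],0],
  ],
)

```text
time: 25.52
tool_pos: [575.7, -56.2, 85.4]
tcp_rot: [180.0, -0.0, 4.8]
ft_force: [-0.1, -1.0, -0.8]
finger_gap: 12.9
```

```bash
python3 q.py
```

```text
25.5167 F [-0.1 -1.  -0.8] M [-0.021 -0.081 -0.019] [575.68 -56.23  85.44] loc [-35.7  -4.3]
```

Request:
drive_tool(
  moves=[
    [[-5,-0.4,0],0],
    [[-10,-0.8,0],0],
    [[-15,-1.2,0],0],
    [[-20,-1.6,0],0],
    [[-25,-2,0],0],
    [[-30,-2.4,0],0],
    [[-35,-2.8,0],0],
    [[-40,-3.2,0],0],
  ],
)

```text
time: 26.18
tool_pos: [535.7, -59.4, 85.4]
tcp_rot: [-180.0, 0.0, 4.8]
ft_force: [-0.1, -0.1, -1.8]
finger_gap: 12.3
```

```bash
python3 q.py; python3 - <<'E'
from h import *
snap('top','top12');crop('top12',270,130,350,210,8,'f6')
snap('scene','scene12');crop('scene12',170,150,240,210,9,'f7')
E
```

```text
26.1833 F [-0.1 -0.1 -1.8] M [ 0.031 -0.063  0.   ] [535.68 -59.41  85.37] loc [-75.8  -4.1]
```

View pics/f6.png

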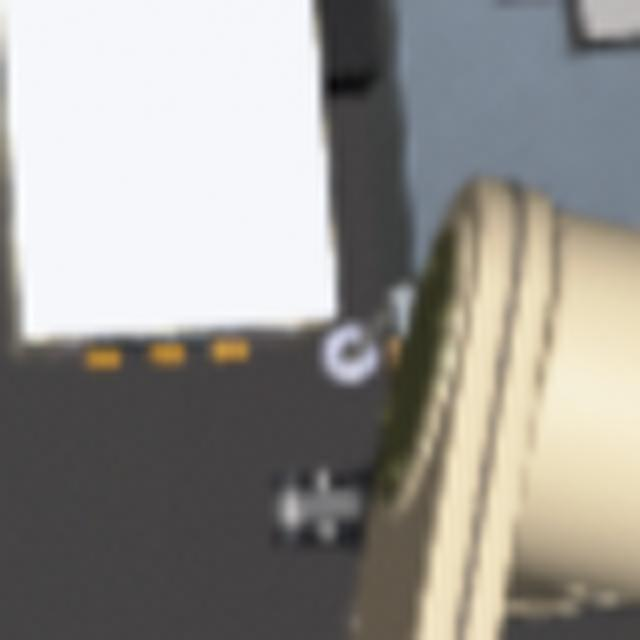

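View pics/f7.png

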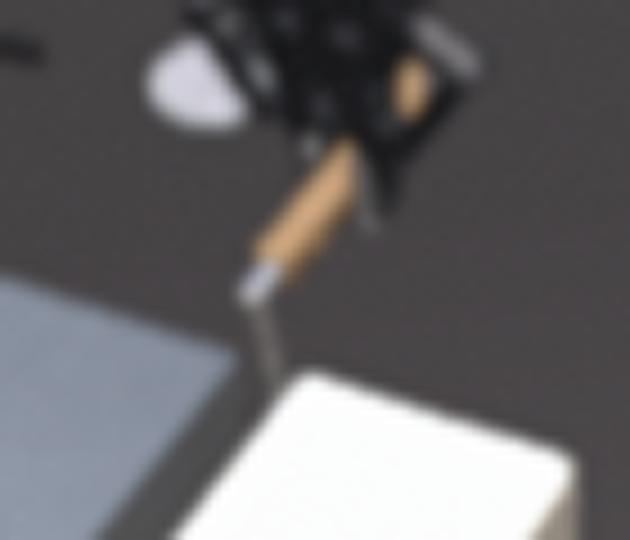

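Request:
drive_tool(
  moves=[
    [[-5,-0.4,0],0],
    [[-10,-0.8,0],0],
    [[-15,-1.2,0],0],
    [[-20,-1.6,0],0],
    [[-25,-2,0],0],
    [[-30,-2.4,0],0],
    [[-33,-2.7,0],0],
    [[-34,-2.8,0],0],
  ],
)

```text
time: 26.95
tool_pos: [501.6, -62.3, 85.3]
tcp_rot: [-180.0, 0.0, 4.8]
ft_force: [-0.3, -0.9, -0.9]
finger_gap: 12.7
```

Request:
drive_tool(
  moves=[
    [[0,0,0],0],
    [[1,0,0],0],
    [[1.5,0,0],0],
    [[1.5,0,1],0],
    [[1.5,0,3],0],
    [[1.5,0,6],0],
    [[1.5,0,10],0],
    [[1.5,0,15],0],
  ],
)

```text
time: 27.62
tool_pos: [503.6, -62.1, 100.7]
tcp_rot: [-180.0, 0.0, 4.8]
ft_force: [0.3, 0.0, -0.2]
finger_gap: 12.6
```

```bash
python3 q.py; python3 - <<'E'
from h import *
snap('top','top13');crop('top13',270,140,350,220,8,'f6')
snap('scene','scene13');crop('scene13',170,130,240,190,9,'f7')
E
```

```text
27.6167 F [ 0.3  0.  -0.2] M [0.058 0.067 0.028] [503.57 -62.15 100.67] loc [-108.1   -4.1]
```

View pics/f6.png

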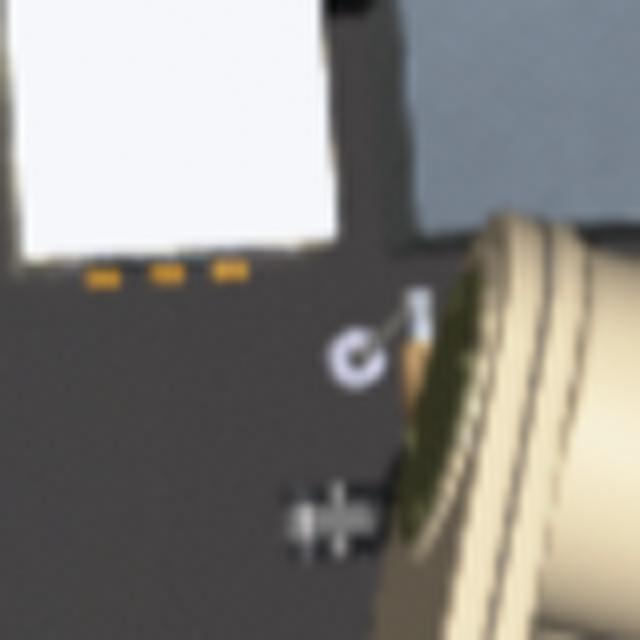

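View pics/f7.png

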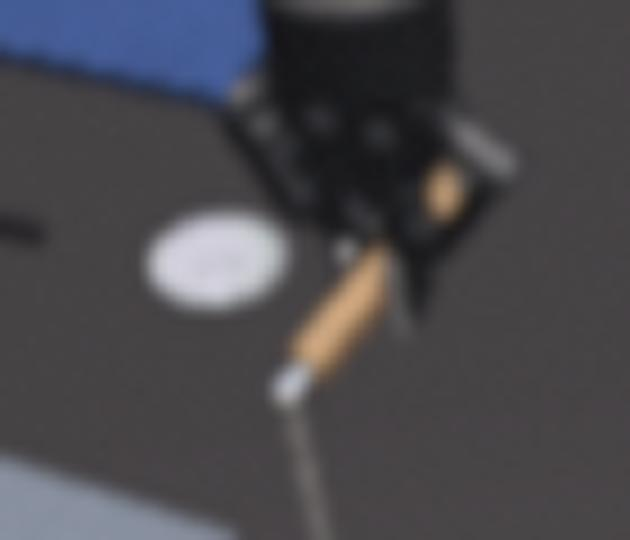

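Request:
drive_tool(
  moves=[
    [[0,0,8],0],
    [[0,0,20],0],
    [[0,0,35],0],
    [[0,0,55],0],
    [[0,0,75],0],
    [[0,0,90],0],
    [[0,0,98],0],
    [[0,0,98],0],
  ],
)

```text
time: 28.38
tool_pos: [505.2, -62.5, 201.6]
tcp_rot: [179.9, -0.3, 4.8]
ft_force: [-0.5, -0.9, -0.4]
finger_gap: 12.6
```

Request:
drive_tool(
  moves=[
    [[0,15,0],0],
    [[0,45,0],0.4],
    [[1,80,0],0.8],
    [[2,115,0],1.2],
    [[3,155,0],1.6],
    [[3,195,0],2],
    [[3,230,0],2.2],
    [[3,265,0],2.2],
  ],
)

```text
time: 29.05
tool_pos: [505.7, 204.6, 197.3]
tcp_rot: [180.0, 0.1, 7.1]
ft_force: [0.5, -0.1, -0.9]
finger_gap: 12.2
```

Request:
drive_tool(
  moves=[
    [[0,30,0],0],
    [[0,60,0],0],
    [[0,80,0],0],
    [[0,93,0],0],
    [[0,100,0],0],
    [[0,103,0],0],
    [[0,103,0],0],
    [[0,103,0],0],
  ],
)

```text
time: 29.72
tool_pos: [506.9, 304.7, 198.2]
tcp_rot: [180.0, 0.0, 7.0]
ft_force: [-0.1, -0.6, -1.3]
finger_gap: 12.7
```

```bash
python3 - <<'E'
from h import *
snap('top','top14');crop('top14',270,140,350,220,8,'f6')
snap('scene','scene14');crop('scene14',240,100,360,220,6,'f7')
s=r.sense();print(s['tool_pos'],s['tcp_rot'],s['time'])
E
```

```text
[506.98347963 304.66281187 198.44173594] [ 1.79985410e+02 -1.73909062e-03  6.96173139e+00] 29.8167
```

View pics/f6.png

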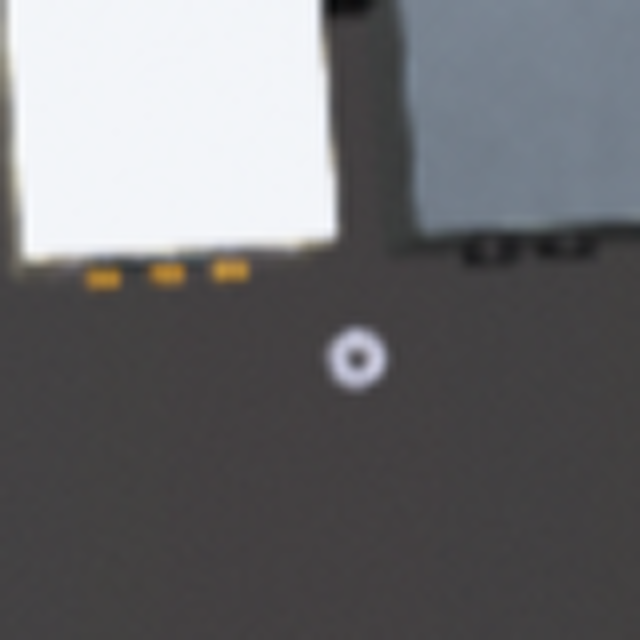

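View pics/f7.png

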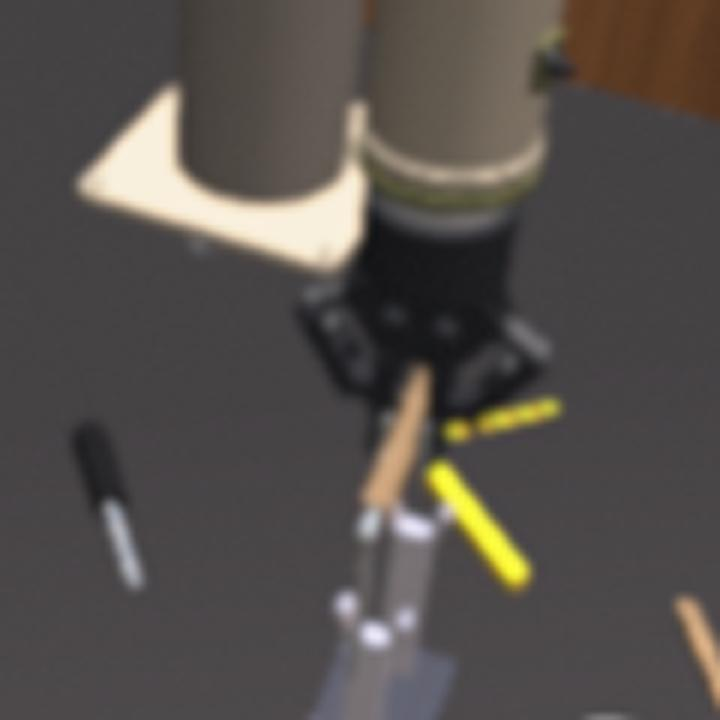

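Request:
drive_tool(
  moves=[
    [[0,4.2,0],0],
    [[0,4.2,-3],0],
    [[0,4.2,-12],0],
    [[0,4.2,-24],0],
    [[0,4.2,-36],0],
    [[0,4.2,-46],0],
    [[0,4.2,-52],0],
    [[0,4.2,-52],0],
  ],
)

```text
time: 30.48
tool_pos: [505.2, 309.2, 143.4]
tcp_rot: [179.9, 0.2, 7.0]
ft_force: [-0.3, 1.3, -1.8]
finger_gap: 12.3
```

```bash
python3 q.py
```

```text
30.4833 F [-0.3  1.3 -1.8] M [-0.032  0.073 -0.023] [505.23 309.24 143.42] loc [-75.3 365.8]
```

Request:
drive_tool(
  moves=[
    [[0,0,-3],0],
    [[0,0,-8],0],
    [[0,0,-14],0],
    [[0,0,-20],0],
    [[0,0,-25],0],
    [[0,0,-28],0],
    [[0,0,-28],0],
    [[0,0,-28],0],
  ],
)

```text
time: 31.15
tool_pos: [506.6, 309.9, 118.2]
tcp_rot: [180.0, 0.0, 7.0]
ft_force: [-0.1, 0.4, -0.7]
finger_gap: 12.5
```

```bash
python3 q.py; python3 - <<'E'
from h import *
snap('scene','scene15');crop('scene15',260,140,340,220,8,'f7')
E
```

```text
31.15 F [-0.1  0.4 -0.7] M [-0.037  0.022  0.073] [506.55 309.95 118.17] loc [-73.9 366.4]
```

View pics/f7.png

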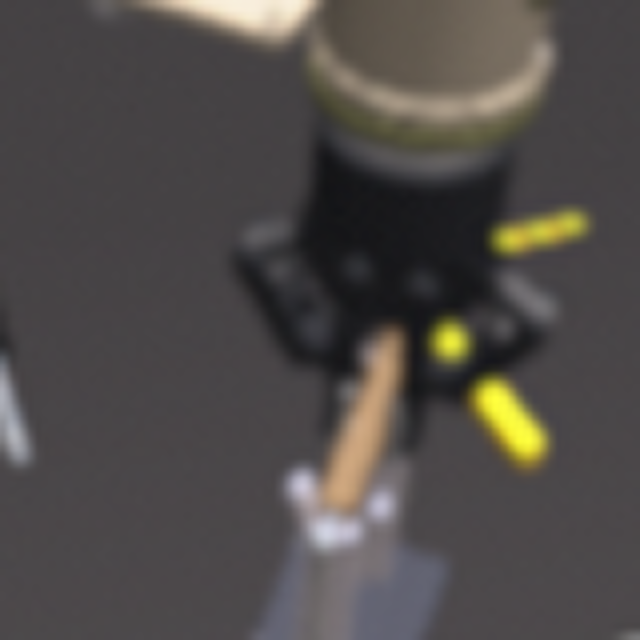

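Request:
drive_tool(
  moves=[
    [[0.2,-1,0],0],
    [[0.2,-1,-2],0],
    [[0.2,-1,-5],0],
    [[0.2,-1,-8],0],
    [[0.2,-1,-11],0],
    [[0.2,-1,-13],0],
    [[0.2,-1,-14],0],
    [[0.2,-1,-14],0],
  ],
)

```text
time: 31.87
tool_pos: [506.6, 308.9, 103.9]
tcp_rot: [180.0, 0.0, 7.0]
ft_force: [0.2, 1.1, -1.7]
finger_gap: 12.3
```

```bash
python3 q.py
```

```text
31.8667 F [ 0.2  1.1 -1.7] M [-0.01   0.049  0.031] [506.58 308.88 103.86] loc [-74.  365.4]
```

Request:
drive_tool(
  moves=[
    [[0,0,-0.5],0],
    [[0,0,-1],0],
    [[0,0,-1.5],0],
    [[0,0,-2],0],
    [[0,0,-2.3],0],
    [[0,0,-2.3],0],
    [[0,0,-2.3],0],
    [[0,0,-2.3],0],
  ],
)

```text
time: 32.53
tool_pos: [506.9, 309.0, 102.1]
tcp_rot: [-180.0, -0.0, 7.0]
ft_force: [0.1, 0.7, -1.4]
finger_gap: 12.5
```

```bash
python3 q.py
```

```text
32.5333 F [ 0.1  0.7 -1.4] M [-0.044  0.007 -0.011] [506.9  309.03 102.12] loc [-73.7 365.5]
```

Request:
drive_tool(
  moves=[
    [[0,0,-0.2],0],
    [[0,0,-0.4],0],
    [[0,0,-0.6],0],
    [[0,0,-0.8],0],
    [[0,0,-0.8],0],
    [[0,0,-0.8],0],
    [[0,0,-0.8],0],
    [[0,0,-0.8],0],
  ],
)

```text
time: 33.2
tool_pos: [507.0, 309.0, 101.7]
tcp_rot: [-180.0, -0.0, 7.0]
ft_force: [-3.7, -1.3, 5.2]
finger_gap: 12.5
```

```bash
python3 q.py
```

```text
33.2 F [-3.7 -1.3  5.2] M [-0.26   0.472 -0.042] [506.96 309.03 101.71] loc [-73.6 365.5]
```

Seated (Fz rises to +5). Release gently, then rise.

Request:
drive_tool(
  moves=[
    [[0,0,0.3],0],
    [[0,0,0.3],0],
    [[0,0,0.3],0],
    [[0,0,0.3],0],
    [[0,0,0.3],0],
    [[0,0,0.3],0],
    [[0,0,0.3],0],
    [[0,0,0.3],0],
  ],
  fingers=20,
  squeeze=20,
)

```text
time: 33.87
tool_pos: [506.9, 309.0, 101.6]
tcp_rot: [-180.0, -0.0, 7.0]
ft_force: [0.0, 0.5, -0.3]
finger_gap: 20.1
```

Request:
drive_tool(
  moves=[
    [[0,0,0],0],
    [[0,0,0],0],
    [[0,0,0],0],
    [[0,0,0],0],
    [[0,0,0],0],
    [[0,0,0],0],
    [[0,0,0],0],
    [[0,0,0],0],
  ],
  fingers=45,
)

```text
time: 34.53
tool_pos: [506.9, 309.0, 101.6]
tcp_rot: [180.0, 0.0, 7.0]
ft_force: [1.1, 0.2, -0.1]
finger_gap: 45.2
```

Request:
drive_tool(
  moves=[
    [[0,0,3],0],
    [[0,0,10],0],
    [[0,0,22],0],
    [[0,0,40],0],
    [[0,0,65],0],
    [[0,0,90],0],
    [[0,0,115],0],
    [[0,0,140],0],
  ],
)

```text
time: 35.2
tool_pos: [507.0, 309.1, 244.5]
tcp_rot: [-180.0, -0.1, 7.0]
ft_force: [-0.1, 0.4, 0.2]
finger_gap: 45.3
```

Request:
drive_tool(
  moves=[
    [[-5,-30,0],0],
    [[-10,-65,0],0],
    [[-15,-100,0],0],
    [[-20,-140,0],0],
    [[-25,-175,0],0],
    [[-25,-205,0],0],
    [[-25,-220,0],0],
    [[-25,-220,0],0],
  ],
)

```text
time: 35.87
tool_pos: [482.2, 86.1, 243.4]
tcp_rot: [179.9, -0.1, 6.8]
ft_force: [0.1, -0.2, 0.6]
finger_gap: 44.8
```

```bash
python3 q.py; python3 - <<'E'
from h import *
S=snap('scene','scene16');T=snap('top','top16')
crop('top16',165,160,235,230,8,'g1'); crop('scene16',270,170,350,245,8,'g3')
E
```

```text
35.8667 F [ 0.1 -0.2  0.6] M [-0.045  0.076 -0.014] [482.22  86.05 243.37] loc [-116.9  145.3]
```

View pics/g1.png

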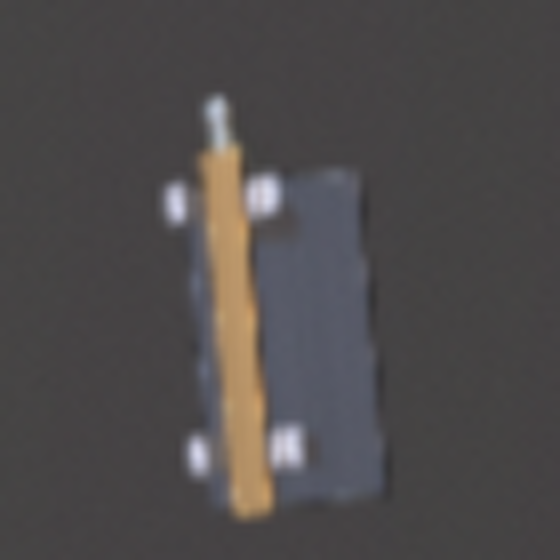

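View pics/g3.png

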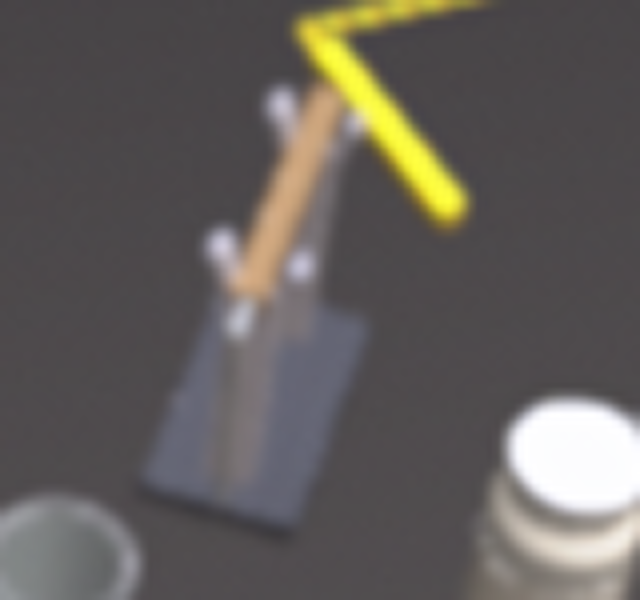

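View pics/top16.png

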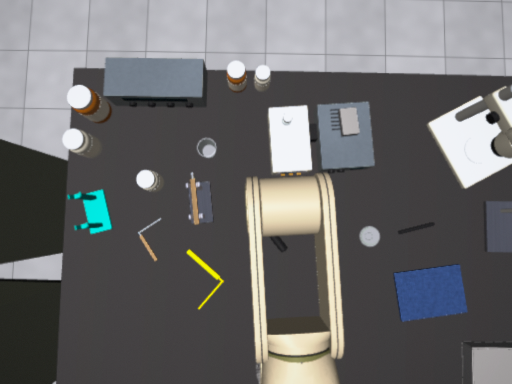

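The top crop shows the handle back in both forks, spanning (222,150) to (252,515), the same as at the start. The scene crop agrees. I'll work out the ring's position, then hand in.

```bash
python3 - <<'E'
from h import *
T=load('top14');print('ring',loc(at(T,357/8+270-.4,359/8+140-.4,10)))
S=load('scene16');crop('scene16',185,140,225,190,12,'g4')
print(r.hand_in())
E
```

```text
ring [-39.6  -1.5]
the job is handed in; nothing more can be done
None
```

The ring is out of the gap, lying flat on the bench about 40 mm in front of the mouth. The rod is back in its rest, and I handed the job in at about 36 s of the 61 s allowed.

- **Rod tip:** I found it by camera and by touch on the closing block and the off-white side wall. It leans about 12 mm back and 4 mm to the left. It went into the ring's hole without a measurable contact force.
- **Forces:** The largest contact reading was about 5 N on the block, taken at the end of each step. The wall reading was about 2.5 N. Setting the rod down in the forks read about 5 N.
- **Final pictures:** The ring's centre is at about x -40, y -1.5 mm in the cases' axes. That picture was taken before I put the rod back, because the arm hid the ring from above afterwards. The rod sits in both forks exactly as in the first pictures. The bystanders I could see were where they started; the arm hid most of the screwdriver, but nothing went near it.
- **Disagreements:**
  - The first grasp closed on nothing. The fingertips were about 33 mm higher than the stated tool geometry implied, so I gripped with the TCP at z = 102 mm instead of 138 mm and took all rod heights relative to that grasp.
  - The camera and touch estimates of the tip's sideways offset differed by about 1 mm; I used the touch value.

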